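# Seat the wide-flanged lens in the three-post stand

## Task

Two inspection lenses stand on the bench. Pick up the one with the wide flange and seat it upright in the three-post lens stand, its flange lying level on all three brass pads inside the fences so that it cannot rock, and let go. Set it down gently rather than dropping it, and leave the narrow lens where it stands.

Things in the scene. Friction and masses are not known exactly. Their poses are not given: they have to be found in the camera images.
- wide_lens_mid (a point): Lens to seat: aluminium flange 66 mm across, 10 mm thick at the bottom, black round barrel 36 mm across above it, total height 50 mm, glass in the top; about 0.18 kg. Starts upright on the bench. Point on its axis 25 mm above its underside; z up along the axis. Grasp across the barrel (10 to 50 mm above the underside), at any yaw.
- narrow_lens_mid (a point): The other lens, to be left alone: same 50 mm height, black barrel 30 mm across, but its flange is only 38 mm across. Point on its axis 25 mm above its underside.
- seat (a point): Lens stand, its axis in the plane of its pads, 40 mm above the bench; z up. Fixed: dark base 110 mm across, 8 mm thick; three aluminium posts at 120 degrees (one along +x) with brass pads 21 to 38 mm from the axis. Fences behind the pads, 30 mm wide, inner faces 38 mm from the axis, top 9 mm above the pads, flared. Seated, the wide lens's underside is in this plane, its mid point 25 mm above.
There are look-alikes about, which are no part of the job. Leave any green look-alike of the part that bears wide_lens_mid alone.

How it is judged:
By the outcome, as a careful person would: the job done as asked, in the order asked, and still so for the second after the job is handed in, with the robot touching nothing.
It also fails if it takes over 48 s, if anything falls off the work surface, if the arm or the gripper's body presses on something with over 40 N, if the wrist force passes 120 N, or if a joint passes its speed limit or range.

## Robot

A 7-joint arm with a two-finger parallel gripper is mounted at the origin on the work surface; the furniture and walls round the work are solid. World frame = base frame: x ahead of the robot, y to its left, z up, the work surface at z = 0. Lengths are in m, angles in rad, forces in N, time in s.
With the tool pointing down it reaches from about 0.4 to 0.85 m from the base axis. Payload 4.5 kg.
Tool frame: the origin (TCP) lies midway between the tips of the shut fingers; the grasp point (between the pads) lies 19 mm behind it; z points along the fingers, y is the direction in which the jaws open and shut (so a half turn about z gives the same grasp; the last joint's range is limited). The gripper opens to 88 mm and grips with 3 to 60 N. Pads are 18 mm wide; open, the fingers measure 123 mm over their backs; the gripper's body (75 mm by 187 mm) begins 45 mm behind the grasp point.
Start: joints at [-1.207, 0.689, -0.195, 1.565, 0.157, 0.902, -0.215], TCP at [0.202, 0.591, 0.239] pointing down, gripper open.
Joint ranges: [-3.01, 3.01], [-0.46, 2.08], [-1.47, 1.51], [0.13, 2.56], [-1, 4.14], [0.04, 2.09], [-2.66, 2.66]. Speed limits (rad/s): [2.57, 2.57, 3.14, 3.14, 3.14, 3.14, 3.14].

## Interface

Orientations are given as a rotation vector (axis times angle).
In Python, from station import * gives the robot as it stands. The module is installed in compiled form; this text tells all that it offers.
- The arm moves only by the tool send_rows, never from a script. Its argument "series" is a list that holds one entry, the list of rows, each a list of 4 numbers: the shift along the tool's x, y, z in m, then the turn about the tool's z in rad. A call has 1 to 5 rows; each row shifts and turns the commanded pose from where the row before left it, along the tool's axes as they then stand; what a row does not reach is not made up. A row lasts 1/8 s, in which the tool goes at most 62.5 mm and 10.7 degrees, less where a joint would pass 70% of its speed; a pose out of reach is approached as far as the arm can. A call is refused whole if a number of a shift passes 0.0625 or a number of a turn 0.188, either way. A call with a gripper value outside its range is refused whole. "gripper" is the closure, from -1 (fully open) to 1 (shut), set as the call begins (left out, the last holds). The fingers move at their own pace and stop on an object; "newtons" is the grip in N (left out, the last holds). Time passes only in rows, so rows that do not move let the fingers close. It gives the time, the measured TCP pose, the force and the opening at its end, in the units of the state.
- observe(): the state, without advancing time (a new reading comes with each control period).
- snapshot(name): name is "side" or "top" or "wrist"; returns (picture, depth): 480x640x3 uint8, red, green, blue; 480x640 float32, m along the optical axis (not along the pixel's ray), 0 where there is no reading.
- get_calibration(name): a dict with "fx", "fy", "cx", "cy" (pixels), "extrinsics" (4x4, takes a point from camera to world coordinates). Camera axes: x right, y down, z forward; pixel columns grow to the right and rows downward; lengths in m; the calibration is good to about 2 mm. The wrist camera is an equidistant fisheye: a pixel r from the principal point sees the ray r / f radians off the axis. A picture is of the moment at which its call begins: read the wrist's pose just before it. get_calibration takes no time and is no camera call; for the wrist camera it gives the pose at the moment of the call.
- job_done(): hands the job in, once; it reports no verdict.
Trained networks look in the newest picture that a camera, given by its name, has taken for a name from the list of things; names that differ only in an ending like _2 or _b are one class to them, and where a whole thing is asked for, a point or a joint stands for the part that bears it (a point fixed in the world has none). Each returns a list of dicts, best first, with "confidence" (0 to 1); they miss things now and then, are a little off and sometimes report something else, mostly with a low value. They report only what shows in the picture. A call takes as long as a camera call. They do not tell look-alikes from the thing itself.
- recognise(query, camera): "position" ([column, row] in pixels, amid what is visible of it).
- spot_point(query, camera): "position" ([column, row] in pixels: a listed point, or the origin of a listed thing).
The state is a dict: "t": time; "joint_pos": joint angles; "joint_vel": joint speeds; "joint_efforts": joint torques, N m; "ee_pos": TCP position; "eef_rot": TCP orientation; "wrist_force": force on the tool from outside, world axes, zero at the start; "moment": the same for the moment, N m; "gripper_width": finger opening in m.
Only numpy, scipy, OpenCV 4.12 (cv2) and the standard library are available. Lean on these libraries where they do the work, as an engineer would, in place of code of your own. Each camera call takes 0.05 s, during which the arm holds its last target. There are 200 camera calls.

## Working session

There is one attempt and no reset: what is moved stays moved. The work goes in short steps, Python scripts to look and compute and a tool call to move; the robot and the scene stay as the last step left them, time stands still between calls to the robot, and variables do not carry over. Pictures are saved under pics/ and viewed, about 8 in all and at most 12, crops included, and the job is handed in when it is done.

Besides the shell and the picture viewer there is one more tool, called after "Emit:" as a command line: name --argument value ..., lists and objects as JSON in quotes. send_rows: Moves the arm, as the interface text tells. Its arguments: {"type":"object","properties":{"series":{"type":"array","items":{"type":"array","items":{"type":"array","items":{"type":"number"}}}},"gripper":{"type":"number"},"newtons":{"type":"number"}},"required":["series"]}

```bash
mkdir -p pics
cat > h.py <<'E'
from station import *
import numpy as np, cv2
from scipy.spatial.transform import Rotation as R
def world(name,depth,px,cal=None):
    c=cal or get_calibration(name); u,v=px
    d=depth[int(round(v)),int(round(u))]
    x,y=(u-c['cx'])/c['fx'],(v-c['cy'])/c['fy']
    if name=='wrist':
        r=np.hypot(x,y); k=np.tan(r)/r if r>1e-6 else 1; x,y=x*k,y*k
    return (np.array(c['extrinsics'])@[x*d,y*d,d,1])[:3]
def save(n,p): cv2.imwrite('pics/'+n+'.png',p[:,:,::-1])
E
python3 - <<'E'
from h import *
o=observe();print(o['t'],o['ee_pos'],R.from_rotvec(o['eef_rot']).as_matrix().round(3))
ims=[]
for n in('top','side'):
    p,d=snapshot(n);save(n,p)
    c=get_calibration(n);print(n,np.round(c['extrinsics'],3).tolist(),c['fx'])
    for q in('wide_lens_mid','narrow_lens_mid','seat'):
        for r in spot_point(q,n)[:4]:print(q,np.round(r['position']),round(r['confidence'],2),world(n,d,r['position']).round(3))
E
```

```text
0.0 [0.20223801 0.5907192  0.23791238] [[-0.946  0.324 -0.   ]
 [ 0.324  0.946 -0.002]
 [-0.    -0.002 -1.   ]]
top [[0.015, -0.99, 0.141, 0.197], [-1.0, -0.014, 0.011, 0.031], [-0.009, -0.141, -0.99, 1.14], [0.0, 0.0, 0.0, 1.0]] 509.06491563767133
wide_lens_mid [159. 269.] 0.91 [0.26  0.384 0.053]
wide_lens_mid [314. 187.] 0.85 [0.445 0.057 0.054]
wide_lens_mid [176. 215.] 0.83 [0.379 0.355 0.052]
wide_lens_mid [280. 208.] 0.81 [0.397 0.13  0.054]
narrow_lens_mid [357. 180.] 0.81 [ 0.461 -0.037  0.051]
seat [482. 203.] 0.78 [ 0.423 -0.322  0.007]
side [[0.989, 0.111, -0.093, 0.461], [0.145, -0.823, 0.549, -0.533], [-0.016, -0.557, -0.83, 0.929], [0.0, 0.0, 0.0, 1.0]] 474.3723840374678
wide_lens_mid [340. 148.] 0.95 [0.38  0.338 0.045]
wide_lens_mid [298. 135.] 0.94 [0.263 0.375 0.04 ]
wide_lens_mid [359. 246.] 0.76 [0.457 0.043 0.049]
wide_lens_mid [338. 184.] 0.55 [0.387 0.226 0.035]
narrow_lens_mid [360. 285.] 0.53 [ 0.468 -0.052  0.046]
seat [318. 409.] 0.66 [ 0.415 -0.306  0.01 ]
```

View pics/top.png

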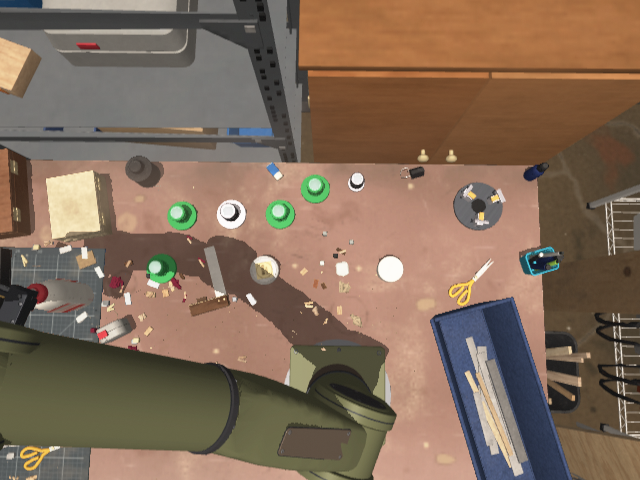

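View pics/side.png

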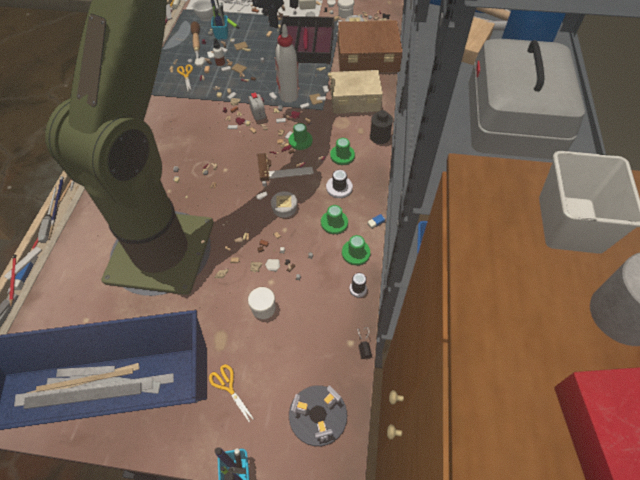

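The top view shows the wide lens (white flange, black barrel) at about (231,213). The narrow lens is at (357,181), the stand at (478,206), and there are green look-alikes at (182,215), (280,213), (316,187) and (161,268). The side view agrees: wide lens at (340,183), stand at (318,414). The network's picks for the wide lens are mostly the green ones, so I'll measure the wide lens and the stand from depth.

```bash
cat >> h.py <<'E'
def cloud(name,d,c):
    v,u=np.mgrid[:480,:640]; x,y=(u-c['cx'])/c['fx'],(v-c['cy'])/c['fy']
    if name=='wrist':
        r=np.hypot(x,y)+1e-9; k=np.where(r<1.3,np.tan(np.minimum(r,1.3))/r,np.nan); x,y=x*k,y*k
    E=np.array(c['extrinsics']); P=np.stack([x*d,y*d,d],-1)@E[:3,:3].T+E[:3,3]
    P[d<=0]=np.nan
    return P
def near(P,xy,rad,z0,z1): return (np.hypot(P[...,0]-xy[0],P[...,1]-xy[1])<rad)&(P[...,2]>z0)&(P[...,2]<z1)
def circ(pts):
    (x,y),r=cv2.minEnclosingCircle((pts[:,:2]*1000).astype(np.float32)); return round(x/1000,4),round(y/1000,4),round(r/1000,4)
E
python3 - <<'E'
from h import *
for n in('top','side'):
    p,d=snapshot(n); P=cloud(n,d,get_calibration(n))
    for nm,xy,rad,bands in(('wide',(.39,.235),.055,((.043,.06),(.005,.018))),('narrow',(.465,-.045),.05,((.043,.06),)),('stand',(.42,-.315),.08,((.004,.014),(.034,.044),(.044,.058)))):
        for b in bands:
            q=P[near(P,xy,rad,*b)]
            if len(q): print(n,nm,b,len(q),q.mean(0).round(4),np.median(q[:,2]).round(4),circ(q))
    q=P[near(P,(.43,-.1),.5,.08,.6)]; print('obst minx for z .08-.6', [ (y0,np.nanmin(q[(abs(q[:,1]-y0)<.06)&(q[:,0]>.3)][:,0],initial=9).round(3)) for y0 in(.25,.1,-.05,-.2,-.32)])
E
```

```text
top wide (0.043, 0.06) 215 [0.3884 0.2431 0.0504] 0.0505 (0.3895, 0.244, 0.0186)
top wide (0.005, 0.018) 384 [0.3858 0.2396 0.0096] 0.0096 (0.389, 0.2397, 0.0372)
top narrow (0.043, 0.06) 145 [ 0.4635 -0.0367  0.0503] 0.0506 (0.464, -0.037, 0.0148)
top stand (0.004, 0.014) 1379 [ 0.4141 -0.3117  0.0076] 0.0076 (0.4199, -0.3145, 0.0782)
top stand (0.034, 0.044) 210 [ 0.4167 -0.3138  0.0391] 0.0391 (0.4145, -0.31, 0.0468)
top stand (0.044, 0.058) 111 [ 0.4157 -0.3156  0.0477] 0.0475 (0.4154, -0.3137, 0.0471)
obst minx for z .08-.6 [(0.25, np.float64(0.538)), (0.1, np.float64(0.538)), (-0.05, np.float64(0.588)), (-0.2, np.float64(0.587)), (-0.32, np.float64(0.587))]
side wide (0.043, 0.06) 152 [0.3883 0.2385 0.0515] 0.0519 (0.3884, 0.2423, 0.0196)
side wide (0.005, 0.018) 285 [0.3889 0.2316 0.0108] 0.011 (0.3904, 0.2349, 0.0535)
side narrow (0.043, 0.06) 161 [ 0.4637 -0.0421  0.0511] 0.0516 (0.4638, -0.039, 0.016)
side stand (0.004, 0.014) 2265 [ 0.416  -0.3186  0.0088] 0.0088 (0.4229, -0.3143, 0.0785)
side stand (0.034, 0.044) 279 [ 0.4159 -0.3171  0.0397] 0.0402 (0.4128, -0.3179, 0.0461)
side stand (0.044, 0.058) 212 [ 0.4147 -0.3125  0.0477] 0.0476 (0.4149, -0.3149, 0.0472)
obst minx for z .08-.6 [(0.25, np.float64(0.538)), (0.1, np.float64(0.537)), (-0.05, np.float64(0.588)), (-0.2, np.float64(0.588)), (-0.32, np.float64(0.588))]
```

Emit:
send_rows --series '[[[-0.036,-0.034,0,0],[-0.036,-0.034,0,0],[-0.036,-0.034,0.005,0],[-0.036,-0.034,0.01,0],[-0.036,-0.034,0.01,0]]]' --gripper -0.4

```text
t: 1.12
ee_pos: [0.3185, 0.3711, 0.2138]
eef_rot: [0.515, 3.098, 0.002]
wrist_force: [1.0, 0.2, -0.1]
gripper_width: 0.0619
```

Emit:
send_rows --series '[[[-0.036,-0.034,0.015,0],[-0.036,-0.034,0.02,0],[-0.036,-0.03,0.02,0],[0,0,0,0],[0,0,0,0]]]'

```text
t: 1.75
ee_pos: [0.3882, 0.2455, 0.159]
eef_rot: [0.515, 3.099, 0.002]
wrist_force: [-0.5, -0.5, 0.5]
gripper_width: 0.0617
```

```bash
cat > look.py <<'E'
from h import *
import sys
tag,xy,bands=sys.argv[1],eval(sys.argv[2]),eval(sys.argv[3])
o=observe();Rm=R.from_rotvec(o['eef_rot']).as_matrix();e=np.array(o['ee_pos'])
print(o['t'],e.round(4),Rm.round(3).tolist(),o['gripper_width'],np.round(o['wrist_force'],2))
c=get_calibration('wrist');p,d=snapshot('wrist');save(tag,p);P=cloud('wrist',d,c)
print(np.round(c['extrinsics'],3).tolist())
for b in bands:
    q=P[near(P,xy,.06,*b)]
    if len(q):
        m=circ(q);print(b,len(q),q.mean(0).round(4),m,'tool delta',(Rm.T@(np.array([m[0],m[1],e[2]])-e)).round(4))
E
python3 look.py w1 "(.3885,.243)" "((.043,.06),(.004,.018))"
```

```text
1.75 [0.3882 0.2455 0.159 ] [[-0.946, 0.324, 0.0], [0.324, 0.946, 0.001], [0.0, 0.001, -1.0]] 0.06169011285063619 [-0.47 -0.53  0.46]
[[0.324, 0.912, 0.251, 0.324], [0.946, -0.312, -0.085, 0.267], [0.001, 0.265, -0.964, 0.306], [0.0, 0.0, 0.0, 1.0]]
(0.043, 0.06) 1985 [0.3887 0.243  0.0523] (0.3901, 0.2424, 0.0185) tool delta [-0.0028 -0.0023 -0.    ]
(0.004, 0.018) 2674 [0.383  0.245  0.0113] (0.3904, 0.2423, 0.0333) tool delta [-0.0032 -0.0023 -0.    ]
```

View pics/w1.png

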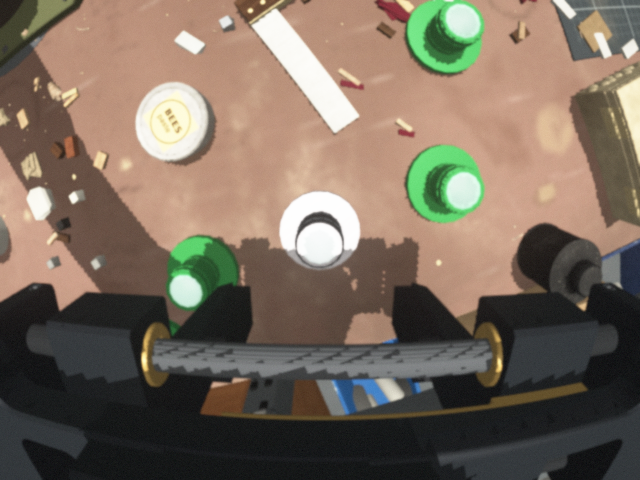

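The wrist view shows the white wide lens centred between the fingers at (320,232), with the green ones clear at (200,275) and (447,185). The fitted radii of 18.5 and 33.3 mm match the given sizes. I'll correct by (-3, -2) mm and descend.

Emit:
send_rows --series '[[[-0.003,-0.002,0.035,0],[0,0,0.04,0],[0,0,0.035,0],[0,0,0.021,0],[0,0,0.009,0]]]'

```text
t: 2.42
ee_pos: [0.3903, 0.2444, 0.0187]
eef_rot: [-0.51, -3.097, 0.001]
wrist_force: [0.5, 0.2, -0.9]
gripper_width: 0.0616
```

Emit:
send_rows --series '[[[0,0,0,0],[0,0,0,0],[0,0,0,0],[0,0,0,0],[0,0,0,0]]]' --gripper 1 --newtons 25

```text
t: 3.05
ee_pos: [0.3914, 0.2429, 0.0202]
eef_rot: [-0.515, -3.098, -0.0]
wrist_force: [-1.0, 2.0, 6.8]
gripper_width: 0.0354
```

Emit:
send_rows --series '[[[0,0,-0.01,0],[0,0,-0.03,0],[0,0,-0.04,0],[0,0,-0.04,0],[0,0,-0.03,0]]]'

```text
t: 3.68
ee_pos: [0.3915, 0.2418, 0.1716]
eef_rot: [-0.516, -3.098, 0.002]
wrist_force: [1.2, 0.8, -1.9]
gripper_width: 0.0356
```

Emit:
send_rows --series '[[[-0.022,-0.045,0,0],[-0.022,-0.045,0,0],[-0.022,-0.045,0,0],[-0.022,-0.045,0,0],[-0.022,-0.046,0,0]]]'

```text
t: 4.3
ee_pos: [0.4221, -0.0091, 0.1702]
eef_rot: [-0.516, -3.097, 0.003]
wrist_force: [1.1, 0.1, -0.7]
gripper_width: 0.0354
```

Emit:
send_rows --series '[[[-0.013,-0.042,0,0],[-0.013,-0.042,0,0],[-0.013,-0.042,0,0],[-0.013,-0.042,0,0],[-0.013,-0.042,0,0]]]'

```text
t: 4.92
ee_pos: [0.4149, -0.2285, 0.1704]
eef_rot: [-0.516, -3.096, 0.003]
wrist_force: [0.5, -0.6, -1.8]
gripper_width: 0.0354
```

Emit:
send_rows --series '[[[-0.014,-0.042,0,0],[-0.014,-0.04,0,0],[0,0,0.01,0],[0,0,0,0],[0,0,0,0]]]'

```text
t: 5.55
ee_pos: [0.4158, -0.3119, 0.1604]
eef_rot: [-0.512, -3.097, 0.001]
wrist_force: [-0.5, -0.5, -1.5]
gripper_width: 0.035
```

```bash
python3 look.py w2 "(.415,-.315)" "((.004,.014),(.034,.044),(.044,.056),(.08,.2))"
python3 - <<'E'
from h import *
o=observe();x=np.array(o['ee_pos'])
for n in('side','top'):
    p,d=snapshot(n);save(n+'2',p);P=cloud(n,d,get_calibration(n))
    for b in((.004,.014),(.034,.044),(.044,.056),(.13,.165)):
        q=P[near(P,x[:2],.045 if b[0]>.1 else .08,*b)]
        if len(q):print(n,b,len(q),q.mean(0).round(4),q.min(0).round(4),q.max(0).round(4),circ(q))
    if n=='side': cv2.imwrite('pics/side2c.png',cv2.resize(p[250:480,200:440,::-1],None,fx=2.5,fy=2.5))
E
```

```text
5.55 [ 0.4158 -0.3119  0.1604] [[-0.947, 0.322, -0.002], [0.322, 0.947, -0.0], [0.002, -0.001, -1.0]] 0.03496542444902369 [-0.47 -0.48 -1.48]
[[0.322, 0.914, 0.248, 0.352], [0.947, -0.31, -0.086, -0.29], [-0.001, 0.263, -0.965, 0.308], [0.0, 0.0, 0.0, 1.0]]
(0.004, 0.014) 6031 [ 0.3966 -0.3092  0.0094] (0.4164, -0.3154, 0.0551) tool delta [-0.0017 -0.0031 -0.    ]
(0.034, 0.044) 558 [ 0.3858 -0.3095  0.0401] (0.4, -0.2947, 0.0373) tool delta [0.0205 0.0112 0.    ]
(0.044, 0.056) 489 [ 0.3845 -0.3041  0.0483] (0.4038, -0.2992, 0.0423) tool delta [0.0155 0.0082 0.    ]
(0.08, 0.2) 16126 [ 0.4028 -0.3079  0.1732] (0.4063, -0.309, 0.0339) tool delta [ 0.01   -0.0003  0.    ]
side (0.004, 0.014) 1017 [ 0.4396 -0.3277  0.0088] [ 0.3502 -0.3808  0.0041] [ 0.4931 -0.2422  0.014 ] (0.4183, -0.3153, 0.0773)
side (0.034, 0.044) 149 [ 0.4166 -0.334   0.0397] [ 0.3677 -0.3598  0.0342] [ 0.451  -0.2892  0.044 ] (0.4129, -0.3183, 0.0462)
side (0.044, 0.056) 103 [ 0.4239 -0.331   0.0482] [ 0.3695 -0.3619  0.0441] [ 0.4538 -0.2806  0.0531] (0.4162, -0.3152, 0.0468)
side (0.13, 0.165) 190 [ 0.4379 -0.3158  0.1507] [ 0.3962 -0.3421  0.1418] [ 0.4464 -0.2924  0.1601] (0.4183, -0.3164, 0.0321)
top (0.004, 0.014) 1088 [ 0.4067 -0.3046  0.0077] [ 0.3386 -0.3836  0.004 ] [ 0.4757 -0.2354  0.0139] (0.4156, -0.3096, 0.077)
top (0.034, 0.044) 136 [ 0.4095 -0.2963  0.0386] [ 0.3679 -0.3195  0.0341] [ 0.4509 -0.2715  0.044 ] (0.4081, -0.2928, 0.043)
top (0.044, 0.056) 70 [ 0.4055 -0.294   0.0474] [ 0.3696 -0.3222  0.0441] [ 0.454  -0.2696  0.0538] (0.4125, -0.3045, 0.0452)
top (0.13, 0.165) 337 [ 0.3975 -0.3029  0.1501] [ 0.382  -0.3379  0.1386] [ 0.446  -0.2773  0.1649] (0.415, -0.3091, 0.0335)
```

View pics/w2.png

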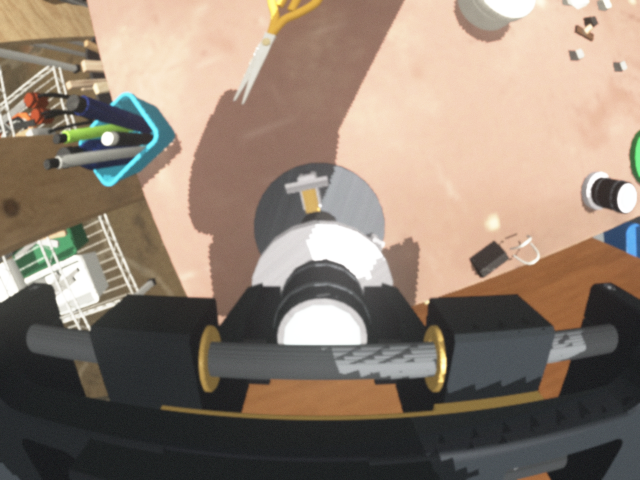

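View pics/side2c.png

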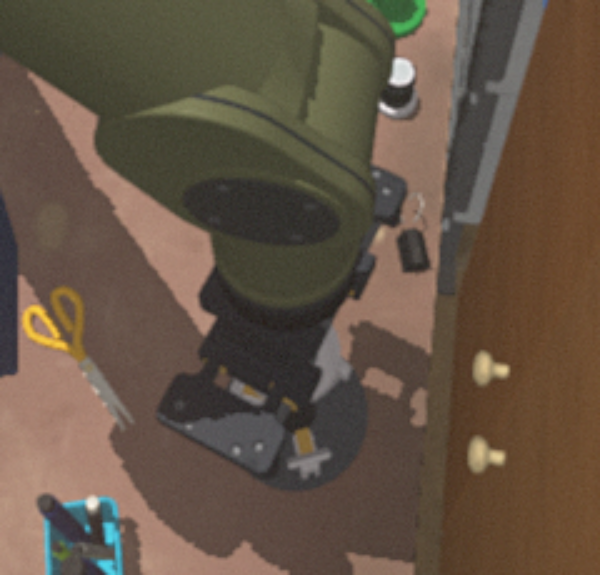

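The wrist view shows the lens in the grip, flange roughly at (322,275), with the stand below it: base at (320,225), near post at (308,190). The wrist-cloud base fit is (0.416,-0.315) with radius 55.1 mm, which matches. Next I'll measure the lens in the hand, both level and offset.

```bash
cat > hand.py <<'E'
from h import *
o=observe();Rm=R.from_rotvec(o['eef_rot']).as_matrix();e=np.array(o['ee_pos'])
c=get_calibration('wrist');p,d=snapshot('wrist');P=cloud('wrist',d,c)
hsv=cv2.cvtColor(p,cv2.COLOR_RGB2HSV)
m=(hsv[...,2]>130)&(hsv[...,1]<50)&near(P,e[:2],.045,e[2]-.03,e[2]+.01)
q=P[m];h=np.histogram(q[:,2],bins=12);print(h[0],h[1].round(4))
zm=np.median(q[:,2]);q=q[abs(q[:,2]-zm)<.006]
A=np.c_[q[:,:2]-e[:2],np.ones(len(q))];s=np.linalg.lstsq(A,q[:,2],rcond=None)[0]
print('flange top z',zm,'tcp',e,'slope deg',np.degrees(s[:2]).round(2))
# outer edge fit: circle of known radius 33 on points far from the TCP
from scipy.optimize import least_squares
ang=np.arctan2(q[:,1]-e[1],q[:,0]-e[0]);B=np.round(ang/.08);rr=np.hypot(*(q[:,:2]-e[:2]).T)
edge=np.array([q[B==b][np.argsort(rr[B==b])[-3:]].mean(0) for b in np.unique(B) if (B==b).sum()>15 and np.sort(rr[B==b])[-3]>.027])
f=least_squares(lambda v:np.hypot(edge[:,0]-v[0],edge[:,1]-v[1])-.033,e[:2],loss='soft_l1',f_scale=.001)
print('flange centre',f.x.round(4),len(edge),'rms',np.sqrt(np.mean(f.fun**2)).round(4))
dw=np.array([.416-f.x[0],-.315-f.x[1],0]);print('tool delta',(Rm.T@dw).round(4))
g=P[near(P,e[:2],.022,e[2]+.012,e[2]+.045)&(hsv[...,2]>150)&(hsv[...,1]<60)]
if len(g):
    A=np.c_[g[:,:2]-e[:2],np.ones(len(g))];s=np.linalg.lstsq(A,g[:,2],rcond=None)[0]
    print('glass',len(g),g.mean(0).round(4),circ(g),'slope',np.degrees(s[:2]).round(2))
E
python3 hand.py
```

```text
[  57  104   98  155 4471  750   35    2   10   84   24    3] [0.1417 0.1439 0.146  0.1481 0.1502 0.1523 0.1544 0.1565 0.1586 0.1607
 0.1628 0.165  0.1671]
flange top z 0.15158700999064728 tcp [ 0.41616437 -0.31250726  0.16052671] slope deg [ 1.77 -0.65]
flange centre [ 0.4156 -0.3127] 36 rms 0.0002
tool delta [-0.0011 -0.002   0.    ]
glass 3312 [ 0.4091 -0.3105  0.1934] (0.4152, -0.3126, 0.0162) slope [ 5.31 -2.01]
```

Emit:
send_rows --series '[[[-0.001,-0.0025,0.025,0],[0,0,0.03,0],[0,0,0.02,0],[0,0,0.012,0],[0,0,0,0]]]'

```text
t: 6.38
ee_pos: [0.4157, -0.3158, 0.0728]
eef_rot: [-0.514, -3.097, 0.002]
wrist_force: [0.3, 0.6, -2.1]
gripper_width: 0.0351
```

```bash
python3 hand.py; python3 look.py w3 "(.416,-.315)" "((.004,.0135),)"
```

```text
[ 216  377  424    7  118  144 3162 2165    8    8   43   13] [0.0429 0.0459 0.049  0.052  0.055  0.058  0.061  0.0641 0.0671 0.0701
 0.0731 0.0761 0.0792]
flange top z 0.06373144559308866 tcp [ 0.41572449 -0.31580837  0.07279813] slope deg [ 1.6  -0.64]
flange centre [ 0.4152 -0.3161] 36 rms 0.0002
tool delta [-0.0004  0.0013 -0.    ]
glass 3296 [ 0.4087 -0.3138  0.1058] (0.4147, -0.3159, 0.016) slope [ 5.19 -2.04]
6.425 [ 0.4161 -0.3161  0.0734] [[-0.946, 0.323, -0.002], [0.323, 0.946, -0.001], [0.001, -0.002, -1.0]] 0.03535054534479571 [ 0.66  0.2  -2.11]
[[0.324, 0.913, 0.249, 0.352], [0.946, -0.312, -0.087, -0.294], [-0.002, 0.264, -0.965, 0.221], [0.0, 0.0, 0.0, 1.0]]
(0.004, 0.0135) 8754 [ 0.3932 -0.3062  0.0094] (0.4162, -0.3153, 0.0549) tool delta [ 0.0001  0.0008 -0.    ]
```

View pics/w3.png

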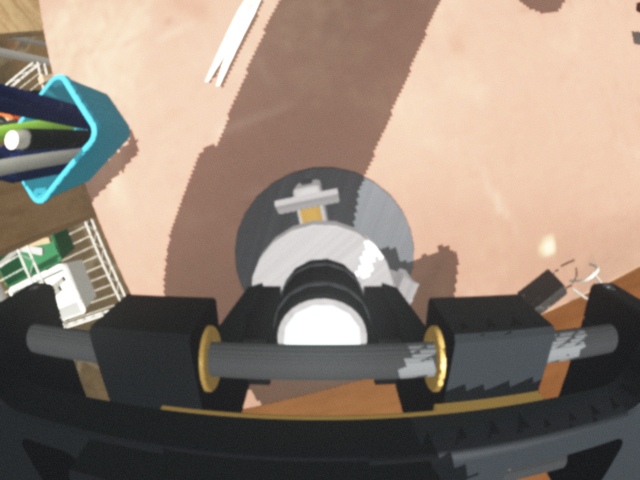

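The wrist view shows the flange at (322,265), concentric with the base and inside the fences, with one fence and pad at (310,205). The measured offset is about 1 mm against a 5 mm clearance, so I'll lower gently.

Emit:
send_rows --series '[[[0,0.001,0.004,0],[0,0,0.003,0],[0,0,0.002,0],[0,0,0,0]]]'

```text
t: 6.98
ee_pos: [0.416, -0.3153, 0.064]
eef_rot: [-0.515, -3.097, 0.002]
wrist_force: [1.0, 0.9, -1.9]
gripper_width: 0.0354
```

Emit:
send_rows --series '[[[0,0,0.001,0],[0,0,0.001,0],[0,0,0.0005,0],[0,0,0,0]]]'

```text
t: 7.48
ee_pos: [0.4161, -0.3152, 0.0617]
eef_rot: [-0.515, -3.097, 0.002]
wrist_force: [-0.1, -0.6, -1.2]
gripper_width: 0.0354
```

Emit:
send_rows --series '[[[0,0,0.0005,0],[0,0,0.0005,0],[0,0,0,0]]]'

```text
t: 7.85
ee_pos: [0.4161, -0.3152, 0.0606]
eef_rot: [-0.515, -3.097, 0.002]
wrist_force: [0.8, -0.2, -1.7]
gripper_width: 0.0353
```

Emit:
send_rows --series '[[[0,0,0.0005,0],[0,0,0.0003,0],[0,0,0,0]]]'

```text
t: 8.22
ee_pos: [0.4161, -0.3153, 0.0602]
eef_rot: [-0.515, -3.098, 0.003]
wrist_force: [-1.4, 0.3, 5.0]
gripper_width: 0.0352
```

Contact: the force went from -1.7 to +5 N at the expected height. I'll open slowly.

Emit:
send_rows --series '[[[0,0,0,0],[0,0,0,0],[0,0,0,0]]]' --gripper 0.1 --newtons 5

```text
t: 8.6
ee_pos: [0.4162, -0.3152, 0.0597]
eef_rot: [-0.515, -3.097, 0.002]
wrist_force: [0.3, -0.7, 0.2]
gripper_width: 0.0399
```

Emit:
send_rows --series '[[[0,0,0,0],[0,0,0,0],[0,0,0,0]]]' --gripper -0.35

```text
t: 8.98
ee_pos: [0.4161, -0.3153, 0.0598]
eef_rot: [-0.515, -3.097, 0.002]
wrist_force: [-0.5, -0.4, -0.6]
gripper_width: 0.0593
```

Emit:
send_rows --series '[[[0,0,-0.01,0],[0,0,-0.02,0],[0,0,-0.03,0],[0,0,-0.04,0],[0,0,-0.03,0]]]'

```text
t: 9.6
ee_pos: [0.4165, -0.3152, 0.1921]
eef_rot: [-0.515, -3.099, 0.003]
wrist_force: [0.5, -0.3, -0.3]
gripper_width: 0.0597
```

Emit:
send_rows --series '[[[0.04,0.02,-0.02,0],[0.04,0.02,-0.01,0],[0.04,0.03,0,0],[0,0,0,0]]]'

```text
t: 10.1
ee_pos: [0.3224, -0.2077, 0.2206]
eef_rot: [-0.509, -3.095, 0.003]
wrist_force: [-0.1, -0.6, 0.1]
gripper_width: 0.0593
```

```bash
cat > fin.py <<'E'
from h import *
o=observe();print(o['t'],o['ee_pos'],o['gripper_width'])
ims=[]
for n in('side','top','wrist'):
    c=get_calibration(n);p,d=snapshot(n);P=cloud(n,d,c)
    hsv=cv2.cvtColor(p,cv2.COLOR_RGB2HSV)
    for b in((.004,.0135),(.044,.056),(.083,.1)):
        q=P[near(P,(.416,-.315),.06,*b)]
        if len(q)>5:
            s=np.linalg.lstsq(np.c_[q[:,:2],np.ones(len(q))],q[:,2],rcond=None)[0]
            print(n,b,len(q),q.mean(0).round(4),np.median(q[:,2]).round(4),circ(q),'slope',np.degrees(s[:2]).round(1))
    m=np.argwhere(near(P,(.416,-.315),.07,.003,.11))
    if len(m):
        (a,b0),(a2,b2)=m.min(0),m.max(0);ims.append(cv2.resize(p[a:a2+1,b0:b2+1,::-1],(380,380)))
cv2.imwrite('pics/fin.png',np.hstack(ims[-2:]) if len(ims)<3 else np.hstack([ims[0],ims[2]]))
E
python3 fin.py
```

```text
10.1 [ 0.3224429  -0.20772875  0.22064763] 0.0592764921407441
side (0.004, 0.0135) 1329 [ 0.4183 -0.327   0.0087] 0.0088 (0.4145, -0.3147, 0.0564) slope [0.1 0.1]
side (0.044, 0.056) 857 [ 0.4151 -0.319   0.0501] 0.0503 (0.4154, -0.3152, 0.0473) slope [-0.1 -0.7]
side (0.083, 0.1) 361 [ 0.414  -0.3166  0.0918] 0.0922 (0.4137, -0.3153, 0.0182) slope [-1.3  3.8]
top (0.004, 0.0135) 185 [ 0.4406 -0.2827  0.0075] 0.0071 (0.4282, -0.2914, 0.0477) slope [0.8 1.4]
top (0.044, 0.056) 32 [ 0.4395 -0.2788  0.0477] 0.048 (0.44, -0.2795, 0.0148) slope [5.1 9.3]
wrist (0.004, 0.0135) 2200 [ 0.3998 -0.2848  0.0092] 0.0093 (0.411, -0.3071, 0.0535) slope [ 1.  -0.9]
wrist (0.044, 0.056) 750 [ 0.4071 -0.2917  0.0505] 0.051 (0.4031, -0.2828, 0.0324) slope [  4.3 -12.5]
```

View pics/fin.png

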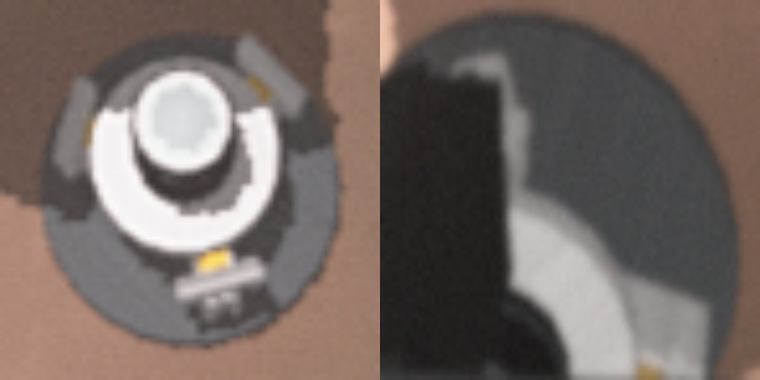

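The left panel (side camera) shows the flange lying centred inside the three fences, with a sliver of brass pad at each post: (90,130), (260,88) and (213,260). The right panel (wrist) is partly hidden by a finger but agrees. The flange top is at z ≈ 0.050, as it should be when seated, so I'm handing in.

Run:
```python
from h import *
p,d=snapshot('side');P=cloud('side',d,get_calibration('side'))
q=P[near(P,(.4155,-.315),.032,.045,.055)]
s=np.linalg.lstsq(np.c_[q[:,:2],np.ones(len(q))],q[:,2],rcond=None)[0];print(len(q),q[:,2].mean(),np.degrees(s[:2]))
q=P[near(P,(.4636,-.04),.04,.043,.06)];print('narrow',circ(q))
print(job_done())
```

```text
566 0.050814812863800254 [-0.52475887  0.53548353]
narrow (0.4639, -0.0404, 0.0153)
the job is handed in; nothing more can be done
None
```

The wide lens is seated upright in the three-post stand and released, and the job is handed in at about 10 s of the 48 s allowed. I gripped it by the barrel and lowered it in sub-millimetre steps until it touched at about 5 N. Then I opened the fingers slowly and backed the arm clear.

- **Height and level:** the side camera puts the flange top at z = 50.8 mm, against 50 mm when seated. The slope is about 0.5° in x and y, which is within depth noise.
- **Position:** just before set-down the lens was about 1 mm off the stand axis, against a 5 mm gap to the fences. The final picture shows it inside all three fences.
- **Other lenses:** the narrow lens is where it was, within 2 mm. I did not measure the green look-alikes again, but the arm did not touch them.

**Checks that were weak or disagreed:**
- **Slope readings:** slopes fitted on the glass and in the wrist view (4° to 12°) disagreed with the flange figure. I put that down to the barrel sides and fences being caught in those fits.
- **Top camera:** the arm mostly blocked its view, so the final check rests mainly on the side view.
- **Rocking:** I did not test this by touch.
- **Grip force:** a brief upward force of 6.8 N appeared as the fingers closed on the lens, well under the limits.

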